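Make up a spacer stack in the loading tube

TASK

Make up the spacer stack in the blue flared tube: drop in the bright steel ring so that it lies flat at the bottom, then the brass ring so that it lies flat on top of it. Leave the black ring where it lies.

Things in the scene. Friction and masses are not known exactly. Their poses are not given: they have to be found in the camera images.
- tube: Blue upright tube with a flared mouth on a dark 90 x 90 x 8 mm base plate, fixed; yaw varies. Origin: on its axis, at the plate's underside; z up. Above the origin: inner floor 8 mm; straight bore (56 mm inside, wall 3 mm) up to 40 mm; then a cone to the rim at 58 mm (82 mm inside, 88 mm outside); slippery inside. Two rings fill it to 40 mm. A level ring let go centred at the rim drops home.
- steel_ring: Bright grey steel spacer ring, 50 mm outside, 26 mm bore, 16 mm thick, 0.18 kg, lying flat on the table at the start. Origin: its very centre, 8 mm above its underside; z along the ring's axis. It can be gripped across its outside in any direction.
- brass_ring: Yellow brass spacer ring of the same size: 50 mm outside, 26 mm bore, 16 mm thick, 0.19 kg, lying flat on the table at the start. Origin: its very centre; z along the ring's axis.
- black_ring: Black plastic ring of the same size (50 mm outside, 26 mm bore, 16 mm thick), flat on the table; not part of this stack, leave it. Origin: its very centre. The three rings swap places on the right of the tube, at least 110 mm apart centre to centre; tools and fittings lie round about.

How it is judged (in metres and radians):
At the end, for the whole second after the job is handed in: Both rings rest in the tube as one column, within 8 mm of its axis and 10 degrees of flat: steel on the floor (centre under 20 mm above the tube's origin), brass on it (centre 28 to 37 mm above it). The black ring is within 30 mm of its start (horizontal distance between each of steel_ring, brass_ring and tube below 0.008 m and z of steel_ring in the frame of tube below 0.02 m and angle between the z axis of each of steel_ring, brass_ring and the z axis of tube, either way round below 0.17 rad and z of brass_ring in the frame of tube between 0.028 and 0.037 m and linear speed of each of steel_ring, brass_ring below 0.02 m/s and distance of black_ring from where it was at the start of the episode below 0.03 m); the robot touches nothing.
It fails at once if the black ring is picked up or pushed away (more than 30 mm) (distance of black_ring from where it was at the start of the episode above 0.03 m).
It also fails if it takes over 58 s, if anything falls off the work surface, if the arm or the gripper's body presses on something with over 40 N, if the wrist force passes 120 N, or if a joint passes its speed limit or range.

ROBOT

A 7-joint arm with a two-finger parallel gripper is mounted at the origin on a cart in front of the work surface, level with it; the furniture and walls round the work are solid. World frame = base frame: x ahead of the robot, y to its left, z up, the work surface at z = 0. Lengths are in m, angles in degrees, forces in N, time in s.
With the tool pointing down it reaches from about 0.425 to 1.025 m from the base axis. Payload 9.4 kg.
Tool frame: the origin (TCP) lies where the fingers leave the gripper's body, on its centre line; the fingertips stand 84 mm ahead of it and the grasp point (between the pads) lies 65 mm ahead of it (r.nose_length is the distance from the TCP to the fingertips, in m); z points along the fingers, y is the line along which they close (so a half turn about z gives the same grasp; the last joint's range is limited). The gripper opens to 93 mm and grips with 3 to 60 N. Pads are 15 mm wide; open, the fingers measure 128 mm over their backs; the gripper's body (75 mm by 188 mm) begins 65 mm behind the grasp point.
Start: joints at [-69.311, 34.337, -0.143, 91.639, 0.103, 54.024, -4.572], TCP at [0.307, 0.657, 0.303] pointing down, gripper open.
Joint ranges: [-147.43, 147.43], [-19.82, 112.94], [-74.19, 73.91], [6.32, 146.72], [-59.91, 239.91], [6.04, 106.73], [-150.56, 150.56]. Speed limits (degrees/s): [127.2, 127.2, 172.46, 172.46, 180, 180, 180].

INTERFACE

Orientations are given as [roll, pitch, yaw] about the fixed x, y, z axes, in that order (R = Rz(yaw) Ry(pitch) Rx(roll)).
In Python, from bench import r gives the robot as it stands.
- The arm moves only by the shell command python3 shift.py 'ROWS' [OPENING]. ROWS is rows parted by semicolons, their numbers by spaces, 1 to 10 of them, each of 4 numbers: dx, dy, dz in m, then a turn about the tool's z in degrees; each row shifts and turns the commanded pose from where the row before left it, along the tool's axes as they then stand; what a row does not reach is not made up. A row lasts 1/10 s, in which the tool goes at most 0.05 m and 8.59 degrees, less where a joint would pass 70% of its speed; a pose out of reach is approached as far as the arm can. OPENING is the finger opening in m, set as the command begins (- or left out keeps the last). The fingers move at their own pace and stop on an object; the grip force is fixed at half the most. Time passes only in rows, so rows that do not move let the fingers close. It prints the time, the measured TCP pose, the force, the opening and the grip force at its end.
- r.observe(): the state, without advancing time (a new reading comes with each control period).
- r.snapshot(name): name is "side" or "top"; returns a dict with "color" (480x640x3 uint8, blue, green, red), "vfov" (degrees; the focal length in pixels is half the picture's height over the tangent of half this angle, whatever the lens; pixels are square), "cx", "cy" (the principal point, pixels), "R" (3x3) and "t" (3): a world point X has camera coordinates R X + t. Camera axes: x right, y down, z forward; pixel columns grow to the right and rows downward; lengths in m; the calibration is good to about 2 mm. A picture is of the moment at which its call begins. There is no depth.
- r.job_done(): hands the job in; it is judged then, once.
The state is a dict: "clock": time; "joint_pos": joint angles; "qvel": joint speeds; "tau": joint torques, N m; "tcp_pos": TCP position; "orientation": TCP orientation; "force": force on the tool from outside, world axes, zero at the start; "torque": the same for the moment, N m; "opening": finger opening in m; "grasp_force": force on a finger pad.
Only numpy, scipy, OpenCV 4.12 (cv2) and the standard library are available. Lean on these libraries where they do the work, as an engineer would, in place of code of your own. Each camera call takes 0.05 s, during which the arm holds its last target. There are 200 camera calls.

## Working session

There is one attempt and no reset: what is moved stays moved. The work goes in short steps, Python scripts to look and compute and a shell command to move; the robot and the scene stay as the last step left them, time stands still between calls to the robot, and variables do not carry over. Pictures are saved under pics/ and viewed, at most 10 in all, crops included, and the job is handed in when it is done.

```bash
ls; mkdir -p pics
python3 - <<'E'
from bench import r
import cv2,numpy as np
for n in("top","side"):
    s=r.snapshot(n); cv2.imwrite(f"pics/{n}0.png",s["color"]); print(n,s["vfov"],s["cx"],s["cy"],np.round(s["R"],3).tolist(),np.round(s["t"],3).tolist(), s.keys())
o=r.observe();print(o)
E
```

```text
bench.py
pics
shift.py
top 55.48396422224394 319.50532893515964 241.5885594006814 [[0.026, -1.0, 0.007], [-0.992, -0.027, -0.121], [0.121, -0.004, -0.993]] [-0.111, 0.572, 0.834] dict_keys(['color', 'vfov', 'cx', 'cy', 'R', 't'])
side 46.343711886864334 325.8414297186947 234.66030471334966 [[-0.996, -0.086, -0.023], [-0.024, 0.51, -0.86], [0.086, -0.856, -0.51]] [0.531, 0.095, 0.838] dict_keys(['color', 'vfov', 'cx', 'cy', 'R', 't'])
{'clock': 0.1, 'joint_pos': array([-69.30984688,  34.38019354,  -0.14425225,  91.6747173 ,
         0.10419099,  54.02532011,  -4.57292497]), 'qvel': array([-0.02142621, -0.07048092, -0.0353879 , -0.16340581, -0.02256024,
        0.06717813, -0.05639038]), 'tau': array([ 4.64189274e-03, -7.66568398e+01,  1.50175586e+00, -2.52937156e+01,
       -5.23443671e-02,  1.35829658e-02,  3.70834107e-05]), 'tcp_pos': array([0.30725654, 0.65632657, 0.30195351]), 'orientation': array([-1.79920372e+02,  9.15481947e-03,  1.54917302e+02]), 'force': array([-0.19842648,  0.52501335,  0.15045034]), 'torque': array([ 0.01687929, -0.02007353, -0.04499732]), 'grasp_force': 0.0, 'opening': 0.0931395608838694}
```

View pics/top0.png

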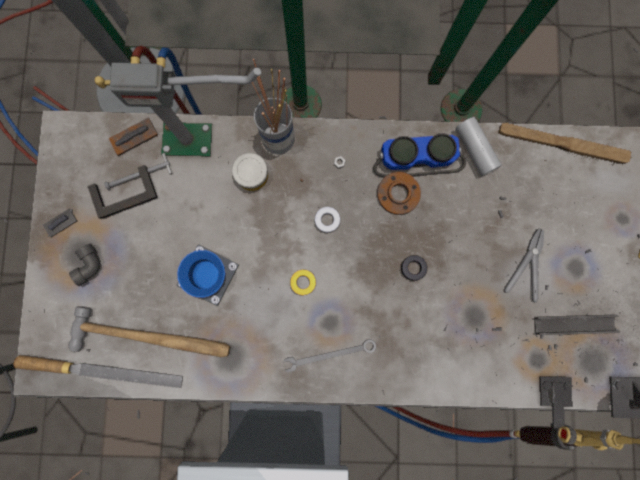

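View pics/side0.png

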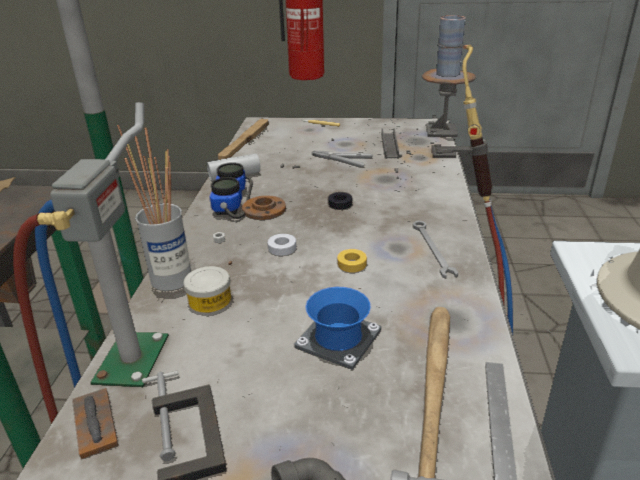

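Top view: steel ring at (327,219), brass at (303,282), black at (414,268), and the tube mouth at about (205,273). The side view agrees: steel (282,244), brass (352,260), black (341,200), tube rim (338,305). Now I'll measure the positions.

```bash
cat > h.py <<'E'
from bench import r
import cv2,numpy as np
def ray(s,u,v,z):
    f=240/np.tan(np.radians(s["vfov"]/2)); R=np.array(s["R"]);t=np.array(s["t"])
    c=-R.T@t; d=R.T@np.array([(u-s["cx"])/f,(v-s["cy"])/f,1]); return c+d*(z-c[2])/d[2]
def blob(s,name,box):
    x0,y0,x1,y1=box; h=cv2.cvtColor(s["color"],cv2.COLOR_BGR2HSV)
    H,S,V=cv2.split(h)
    m={"steel":(S<30)&(V>175),"brass":(H>18)&(H<35)&(S>130),"blue":(H>95)&(H<120)&(S>130),"black":(V<75)}[name].astype(np.uint8)
    k=np.zeros_like(m);k[y0:y1,x0:x1]=m[y0:y1,x0:x1]
    c=max(cv2.findContours(k,cv2.RETR_EXTERNAL,cv2.CHAIN_APPROX_NONE)[0],key=cv2.contourArea)
    return c[:,0,:].astype(float)
def circ(s,name,box,z):
    p=np.array([ray(s,u,v,z)[:2] for u,v in cv2.convexHull(blob(s,name,box).astype(np.float32))[:,0]]).astype(np.float32)
    (x,y),rad=cv2.minEnclosingCircle(p); e=cv2.fitEllipse(p); return np.round([x,y,rad,*e[0],*e[1]],4)
E
python3 - <<'E'
from h import *
B={"top":dict(steel=(305,198,350,242),brass=(283,262,323,302),blue=(170,240,240,305),black=(395,250,432,285)),
"side":dict(steel=(260,228,303,262),brass=(330,245,374,278),blue=(295,280,380,355),black=(322,186,358,214))}
for n in B:
    s=r.snapshot(n)
    for k,b in B[n].items():
        z=.058 if k=="blue" else .012
        print(n,k,circ(s,k,b,z), blob(s,k,b).min(0),blob(s,k,b).max(0))
    # side rim: extreme left/right columns
    print("camc",-np.array(s["R"]).T@s["t"])
E
```

```text
top steel [ 0.6231 -0.1092  0.024   0.623  -0.1092  0.0471  0.0476] [315. 207.] [339. 230.]
top brass [ 0.4976 -0.0649  0.0243  0.4978 -0.0647  0.047   0.0478] [291. 270.] [314. 294.]
top blue [0.5068 0.1206 0.0436 0.507  0.1207 0.0852 0.0868] [178. 250.] [224. 297.]
top black [ 0.5285 -0.2749  0.0234  0.5286 -0.2747  0.042   0.0455] [400. 258.] [418. 280.]
camc [ 0.46874595 -0.09176675  0.89836459]
side steel [ 0.622  -0.1162  0.0253  0.6218 -0.1162  0.0493  0.05  ] [268. 234.] [295. 248.]
side brass [ 0.4958 -0.06    0.0332  0.4954 -0.0609  0.0499  0.0695] [338. 250.] [365. 271.]
side blue [0.504  0.1431 0.0644 0.5035 0.1408 0.0893 0.1303] [306. 287.] [369. 350.]
side black [ 0.529  -0.2743  0.0373  0.529  -0.274   0.0513  0.0768] [328. 192.] [351. 209.]
camc [0.45966647 0.7141768  0.52110553]
```

```bash
R='-.03 -.028 0 0'; python3 shift.py '-.02 -.02 0 0;-.03 -.028 0 0;-.03 -.028 0 0;-.03 -.028 0 0;-.03 -.028 0 0;-.03 -.028 0 0;-.03 -.028 0 0;-.03 -.028 0 0;-.03 -.028 0 0;-.03 -.028 0 0' 0.093
python3 shift.py '-.03 -.028 0 0;-.03 -.028 0 0;-.03 -.028 0 0;-.03 -.028 0 0;-.03 -.028 0 0;-.03 -.028 0 0;-.03 -.028 0 0;-.03 -.028 0 0;0 0 0 0;0 0 0 0'
cat >> h.py <<'E'
def go(x,y,z):  # tool-frame delta to TCP target
    from scipy.spatial.transform import Rotation as Ro
    o=r.observe(); Rm=Ro.from_euler("xyz",o["orientation"],degrees=True).as_matrix()
    print(np.round(o["tcp_pos"],4),np.round(o["orientation"],2),"delta",np.round(Rm.T@(np.array([x,y,z])-o["tcp_pos"]),4))
E
python3 -c "
from h import *
go(.623,-.109,.0865)"
```

```text
clock: 1.2
tcp_pos: [0.4551, 0.2857, 0.3028]
orientation: [180.0, 0.0, 154.9]
force: [1.7, 0.5, 0.1]
opening: 0.0929
grasp_force: 0.0
clock: 2.2
tcp_pos: [0.5771, -0.0182, 0.3025]
orientation: [-180.0, -0.0, 154.8]
force: [-0.0, 1.0, 0.7]
opening: 0.0931
grasp_force: 0.0
[ 0.5771 -0.0182  0.3025] [-1.7999e+02 -2.0000e-02  1.5479e+02] delta [-0.0803 -0.0625  0.216 ]
```

```bash
python3 shift.py '-.027 -.021 0 0;-.027 -.021 0 0;-.026 -.02 0 0;0 0 .04 0;0 0 .04 0;0 0 .04 0;0 0 .03 0;0 0 0 0;0 0 0 0;0 0 0 0'
python3 -c "
from h import *
go(.623,-.109,.0865)
s=r.snapshot('side'); cv2.imwrite('pics/s1.png',s['color'][130:380,150:500].repeat(2,0).repeat(2,1))"
```

```text
clock: 3.2
tcp_pos: [0.6242, -0.1067, 0.1546]
orientation: [179.9, 0.1, 155.0]
force: [-0.2, 0.1, 0.7]
opening: 0.093
grasp_force: 0.0
[ 0.6242 -0.1067  0.1546] [1.7994e+02 1.3000e-01 1.5497e+02] delta [ 0.0003 -0.0026  0.0681]
```

View pics/s1.png

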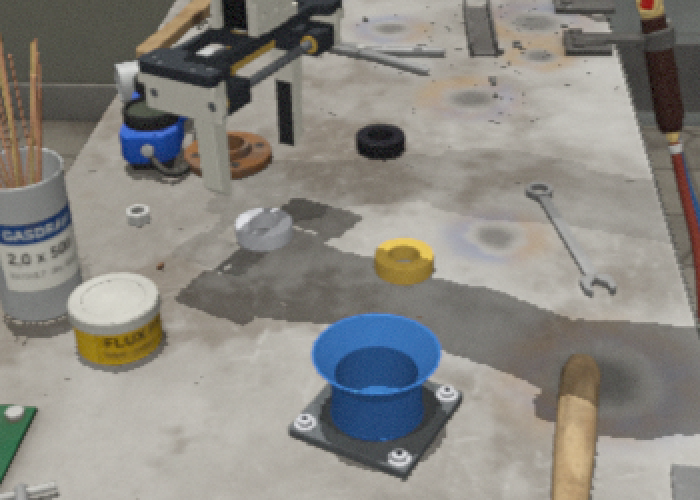

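The fingers straddle the area above the steel ring: ring at crop (263,230), fingertips at (216,190) and (287,145). I'll go down and grip.

```bash
python3 shift.py '0 -.0026 .02 0;0 0 .02 0;0 0 .015 0;0 0 .012 0;0 0 0 0;0 0 0 0' && python3 shift.py '0 0 0 0;0 0 0 0;0 0 0 0;0 0 0 0;0 0 0 0;0 0 0 0;0 0 0 0;0 0 0 0' 0.03; python3 -c "
from h import *
go(.507,.1205,.2)"
```

```text
clock: 3.85
tcp_pos: [0.6224, -0.1097, 0.086]
orientation: [180.0, 0.0, 154.9]
force: [-0.8, -0.4, -0.2]
opening: 0.0925
grasp_force: 0.0
clock: 4.65
tcp_pos: [0.6223, -0.1096, 0.0858]
orientation: [180.0, 0.0, 154.9]
force: [-0.3, 0.9, 1.4]
opening: 0.0497
grasp_force: 30.0
[ 0.6223 -0.1096  0.0858] [1.7999e+02 1.0000e-02 1.5492e+02] delta [ 0.2019  0.1596 -0.1142]
```

```bash
python3 shift.py '0 0 -.02 0;0 0 -.035 0;0 0 -.035 0;0 0 -.025 0;.02 .016 0 0;.03 .024 0 0;.03 .024 0 0;.03 .024 0 0;.03 .024 0 0;.03 .024 0 0' && python3 shift.py '.02 .016 0 0;.012 .008 0 0;0 0 0 0;0 0 0 0;0 0 0 0'; python3 -c "
from h import *
go(.507,.1205,.145)
s=r.snapshot('side'); cv2.imwrite('pics/s2.png',s['color'][130:380,200:500].repeat(2,0).repeat(2,1))
s=r.snapshot('top'); cv2.imwrite('pics/t2.png',s['color'][180:360,120:360].repeat(2,0).repeat(2,1))"
```

```text
clock: 5.65
tcp_pos: [0.5249, 0.0866, 0.2007]
orientation: [-180.0, -0.0, 154.9]
force: [-0.0, 0.7, -2.1]
opening: 0.0497
grasp_force: 30.0
clock: 6.15
tcp_pos: [0.5078, 0.1193, 0.2008]
orientation: [-180.0, 0.0, 154.8]
force: [0.0, 0.7, -1.2]
opening: 0.0494
grasp_force: 30.0
[0.5078 0.1193 0.2008] [-1.7998e+02  4.0000e-02  1.5479e+02] delta [0.0013 0.0007 0.0558]
```

View pics/s2.png

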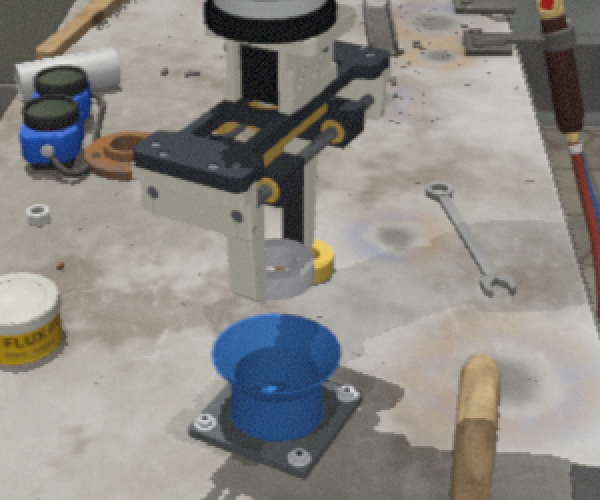

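The steel ring hangs level at crop (285,268), right above the tube mouth at (277,350). I'll lower it and release.

```bash
python3 shift.py '.001 .0007 .02 0;0 0 .02 0;0 0 .01 0;0 0 .005 0;0 0 0 0;0 0 0 0;0 0 0 0' && python3 shift.py '0 0 0 0;0 0 0 0;0 0 0 0;0 0 0 0;0 0 -.02 0;0 0 -.03 0;0 0 -.03 0;0 0 -.03 0;0 0 0 0;0 0 0 0' 0.093; python3 -c "
from h import *
go(.4975,-.065,.2)"
```

```text
clock: 6.95
tcp_pos: [0.5068, 0.1219, 0.1464]
orientation: [180.0, 0.0, 154.9]
force: [-0.1, -0.2, -1.2]
opening: 0.0498
grasp_force: 30.0
clock: 7.95
tcp_pos: [0.5065, 0.122, 0.2562]
orientation: [179.9, 0.1, 154.9]
force: [-0.8, -0.5, -0.0]
opening: 0.0931
grasp_force: 0.0
[0.5065 0.122  0.2562] [1.7993e+02 6.0000e-02 1.5493e+02] delta [-0.071  -0.1732  0.0561]
```

Moving over the brass ring, then checking the tube.

```bash
python3 shift.py '-.008 -.019 0 0;-.014 -.034 0 0;-.016 -.04 0 0;-.016 -.04 0 0;-.017 -.04 0 0;0 0 .03 0;0 0 .04 0;0 0 .03 0;0 0 0 0;0 0 0 0'; python3 -c "
from h import *
go(.4975,-.065,.086)
s=r.snapshot('top');a=s['color'][200:350,140:350]
s=r.snapshot('side'); b=s['color'][200:350,230:440]
cv2.imwrite('pics/c3.png',cv2.resize(np.vstack([a,b]),None,fx=2,fy=2))
print(r.observe()['clock'])"
```

```text
clock: 8.95
tcp_pos: [0.4968, -0.0649, 0.155]
orientation: [-179.9, -0.2, 154.9]
force: [-0.6, -0.2, 0.6]
opening: 0.0931
grasp_force: 0.0
[ 0.4968 -0.0649  0.155 ] [-1.7993e+02 -1.6000e-01  1.5491e+02] delta [-0.0008  0.0003  0.069 ]
9.05
```

View pics/c3.png

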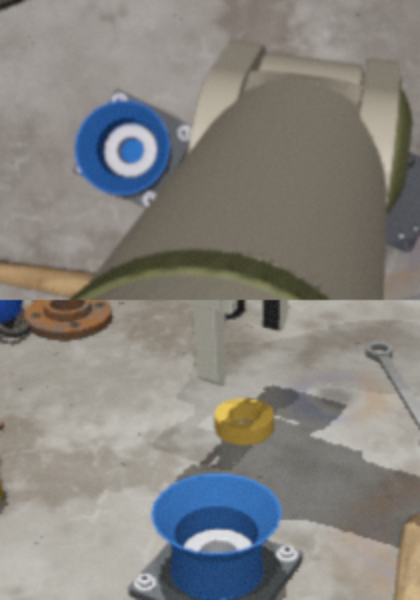

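Top half: the steel ring sits in the tube at crop (131,150), round and apparently flat. Side half: brass lies undisturbed at (244,420) under the fingers. I'll grasp the brass ring.

```bash
python3 shift.py '-.0005 0 .02 0;0 0 .02 0;0 0 .015 0;0 0 .0135 0;0 0 0 0;0 0 0 0' && python3 shift.py '0 0 0 0;0 0 0 0;0 0 0 0;0 0 0 0;0 0 0 0;0 0 0 0;0 0 0 0;0 0 0 0' 0.03; python3 -c "
from h import *
go(.507,.1205,.2)
s=r.snapshot('top'); print(circ(s,'steel',(190,255,225,295),.024))"
```

```text
clock: 9.65
tcp_pos: [0.4984, -0.0651, 0.0883]
orientation: [180.0, 0.1, 154.9]
force: [0.3, 0.3, 0.1]
opening: 0.0929
grasp_force: 0.0
clock: 10.45
tcp_pos: [0.4979, -0.0651, 0.0872]
orientation: [180.0, 0.0, 154.9]
force: [0.4, 0.1, 1.4]
opening: 0.0484
grasp_force: 29.9
[ 0.4979 -0.0651  0.0872] [180.     0.   154.91] delta [ 0.0704  0.1719 -0.1128]
[0.516  0.1249 0.021  0.5177 0.1249 0.0226 0.0402]
```

```bash
python3 shift.py '0 0 -.02 0;0 0 -.035 0;0 0 -.035 0;0 0 -.023 0;.008 .019 0 0;.014 .034 0 0;.016 .04 0 0;.016 .04 0 0;.0164 .0389 0 0;0 0 0 0' && python3 shift.py '0 0 0 0;0 0 0 0'; python3 -c "
from h import *
go(.507,.1205,.145)
s=r.snapshot('side'); cv2.imwrite('pics/s4.png',cv2.resize(s['color'][200:360,260:430],None,fx=3,fy=3))"
```

```text
clock: 11.5
tcp_pos: [0.5068, 0.127, 0.1999]
orientation: [179.9, -0.1, 155.4]
force: [-0.5, -0.1, -1.7]
opening: 0.0491
grasp_force: 29.9
clock: 11.7
tcp_pos: [0.5067, 0.1193, 0.2]
orientation: [-179.9, -0.0, 154.9]
force: [-0.0, -0.7, -1.7]
opening: 0.0487
grasp_force: 29.9
[0.5067 0.1193 0.2   ] [-1.7994e+02 -2.0000e-02  1.5486e+02] delta [0.0002 0.0013 0.055 ]
```

View pics/s4.png

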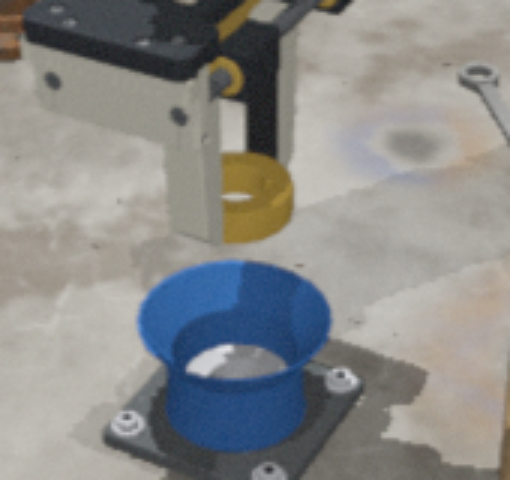

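The brass ring is held level at crop (240,195), over the tube mouth at (235,315), and the steel ring is flat inside at (238,362). I'll lower it and release.

```bash
python3 shift.py '0 .0005 .02 0;0 0 .02 0;0 0 .01 0;0 0 .005 0;0 0 0 0;0 0 0 0;0 0 0 0' && python3 shift.py '0 0 0 0;0 0 0 0;0 0 0 0;0 0 0 0;0 0 -.02 0;0 0 -.03 0;0 0 -.03 0;0 0 -.03 0;0 0 0 0;0 0 0 0' 0.093 && python3 shift.py '-.02 -.02 0 0;-.03 -.03 0 0;-.03 -.03 0 0;-.03 -.03 0 0;-.03 -.03 0 0;-.03 -.03 0 0;0 0 0 0;0 0 0 0;0 0 0 0'; python3 -c "
from h import *
s=r.snapshot('top');a=s['color'][220:320,120:280]; print(circ(s,'brass',(180,250,230,298),.04))
s=r.snapshot('side'); b=s['color'][270:370,260:420]
cv2.imwrite('pics/c5.png',cv2.resize(np.vstack([a,b]),None,fx=3,fy=3)[:600])
print(r.observe()['clock'])"
```

```text
clock: 12.45
tcp_pos: [0.5075, 0.1209, 0.1459]
orientation: [180.0, 0.0, 154.9]
force: [0.4, -0.2, -1.4]
opening: 0.0484
grasp_force: 29.9
clock: 13.45
tcp_pos: [0.5072, 0.121, 0.2557]
orientation: [179.9, 0.1, 154.9]
force: [-1.1, 0.8, -0.6]
opening: 0.0927
grasp_force: 0.0
clock: 14.35
tcp_pos: [0.5885, -0.1039, 0.2541]
orientation: [-180.0, -0.1, 155.0]
force: [0.4, 0.5, 0.2]
opening: 0.093
grasp_force: 0.0
[0.5078 0.1207 0.0251 0.509  0.1229 0.0425 0.051 ]
14.45
```

View pics/c5.png

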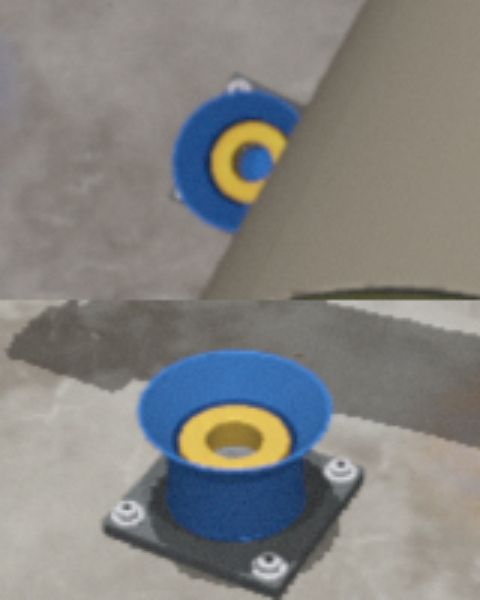

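Brass lies flat on the steel ring, filling the bore to its top edge: crop (250,162) in the top view and (235,437) in the side view. Its fitted radius of 25.1 mm at 40 mm height matches, and the robot is clear, so I'm handing in.

```bash
python3 -c "
from bench import r
print(r.job_done())"
```

```text
the job is handed in; nothing more can be done
None
```

The job is handed in: the steel ring is at the bottom of the blue tube with the brass ring flat on top, the black ring was not touched, and the last picture at about 14.5 s showed the stack level (no verdict was returned).

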